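Clock a hexagonal port head on its seal and lock it

TASK

Screw the hexagonal port head clockwise onto the steel sampling vessel until you feel it start to bear on its hidden seal, then carry on to the first position, at least ten degrees past that, where two of its flats are square to the fork's jaws. Let go, and slide the flat fork fully home around the head so that it is locked. Do not overtighten the head, do not force the fork against it, and leave the beaker, the jar and the tube rack standing where they are.

Things in the scene. Friction and masses are not known exactly. Their poses are not given: they have to be found in the camera images.
- vessel: Fixed steel sampling vessel: foot plate 130 (x) by 270 (y) by 12 mm, cylinder 76 mm across, neck to 92 mm. Origin on the bench under the vessel's vertical axis. On its +y side, 90 to 175 mm from the axis, an aluminium guide block 50 mm wide and 108 mm high carries the fork, which slides along the vessel's y. Yaw varies.
- porthead: Hexagonal steel head on the vessel's axis, 44 mm across flats, 51 across corners, 55 high, a port in each flat. Origin on the axis at its underside (100 mm above the bench at the start), x normal to a flat, z up. Screws in clockwise from above, sinking 1 mm per 60 degrees. Stiff: a steady 0.34 N m turns it, and it stays where left. Square to the fork when a flat faces the vessel's x: every 60 degrees.
- head_grip (a point): On the head's axis, 40 mm above its underside: the height to grip across two flats. The upper 38 mm are free for gripping; keep the fingertips more than 116 mm above the bench, over the pulled-back fork.
- seal: Soft seal inside the neck, out of sight; origin at the vessel's, its pose tells nothing. The head begins to bear on it 0.5 to 4.4 rad from its start, at an unknown angle: there the turning torque steps up from 0.34 to 0.46 N m, then grows 0.10 N m per radian. Sealed from 0.12 rad past first bearing, overtightened (spoilt) from 1.45 rad past it.
- fork_post (a point): On the black upright post of the fork, 14 by 14 mm, from 112 to 152 mm above the bench; this point is on its axis, 140 mm up. The fork is a flat dark steel U, 101 to 113 mm above the bench, its jaws 47 mm apart. The post is 155 mm from the vessel's axis along the vessel's +y when pulled back, 95 mm when home.
- fork (a joint): Slide of the fork in m: 0 pulled back (start), 0.060 fully home at its stop; grows towards the vessel's -y. About 2 N of friction. It goes round the head only if the head is square within about 0.1 rad.
- beaker: Glass beaker, 72 mm across, 92 mm high, loose, on the vessel's +x side, a bystander. Origin under its centre.
- jar: Clear jar with white cap, 60 mm across, 75 mm high, loose, on the vessel's -y side, a bystander. Origin under its centre.
- rack: Steel rack with metal-capped tubes, 70 by 256 mm, 154 mm high, loose, well to the left, a bystander. Origin under its centre.

How it is judged:
By the outcome, as a careful person would: the job done as asked, in the order asked, and still so for the second after the job is handed in, with the robot touching nothing.
It also fails if it takes over 72 s, if anything falls off the work surface, if the arm or the gripper's body presses on something with over 40 N, if the wrist force passes 120 N, or if a joint passes its speed limit or range.

ROBOT

A 6-joint arm with a two-finger parallel gripper is mounted at the origin on the work surface. World frame = base frame: x ahead of the robot, y to its left, z up, the work surface at z = 0. Lengths are in m, angles in rad, forces in N, time in s.
With the tool pointing down it reaches from about 0.25 to 0.85 m from the base axis. Payload 12.5 kg.
Tool frame: the origin (TCP) lies midway between the tips of the shut fingers; the grasp point (between the pads) lies 19 mm behind it; z points along the fingers, y is the direction in which the jaws open and shut (so a half turn about z gives the same grasp; the last joint's range is limited). The gripper opens to 93 mm and grips with 3 to 60 N. Pads are 15 mm wide; open, the fingers measure 128 mm over their backs; the gripper's body (75 mm by 188 mm) begins 65 mm behind the grasp point.
Start: joints at [1.258, 0.351, 1.652, -0, 1.139, -0.085], TCP at [0.124, 0.536, 0.219] pointing down, gripper open.
Joint ranges: [-2.75, 2.75], [-0.79, 2.1], [0.01, 2.65], [-1.57, 4.71], [0.07, 3.14], [-2.87, 2.87]. Speed limits (rad/s): [2.22, 2.22, 2.79, 3.14, 3.14, 3.14].

INTERFACE

Orientations are given as a unit quaternion [w, x, y, z].
In Python, from workcell import sensors, vision, workorder gives the robot as it stands.
- The arm moves only by the shell command python3 -m creep 'ROWS' [OPENING] [FORCE]. ROWS is JSON, a list of rows, each an object with "slide": the shift along the tool's x, y, z in m, a list of three; "yaw": the turn about the tool's z in rad. In form: [{"slide": [x, y, z], "yaw": yaw}, ...]. A call has 1 to 12 rows; each row is the pose to reach, as a shift and turn from the pose commanded when the call began, along the tool's axes at that moment; what a row does not reach only later rows make up. A row lasts 1/12 s, in which the tool goes at most 41.7 mm and 7.16 degrees, less where a joint would pass 70% of its speed; a pose out of reach is approached as far as the arm can. A call with a gripper value outside its range is refused whole. OPENING is the opening, from 0 (shut) to 1 (fully open), set as the call begins (- or left out, the last holds). The fingers move at their own pace and stop on an object; FORCE is the grip in N (left out, the last holds). Time passes only in rows, so rows that repeat a pose let the fingers close. It gives the time, the measured TCP pose, the force and the opening at its end, in the units of the state.
- sensors.sense(): the state, without advancing time (a new reading comes with each control period).
- vision.camera(name): name is "side" or "top" or "wrist"; returns (picture, depth): 420x560x3 uint8, red, green, blue; 420x560 float32, m along the optical axis (not along the pixel's ray), 0 where there is no reading.
- vision.camera_params(name): a dict with "mtx" (3x3 intrinsics, pixels), "R" (3x3) and "t" (3): a world point X has camera coordinates R X + t. Camera axes: x right, y down, z forward; pixel columns grow to the right and rows downward; lengths in m; the calibration is good to about 2 mm. A picture is of the moment at which its call begins: read the wrist's pose just before it. camera_params takes no time and is no camera call; for the wrist camera it gives the pose at the moment of the call.
- workorder.finish_job(): hands the job in, once; it reports no verdict.
The state is a dict: "time_s": time; "joint_pos": joint angles; "qvel": joint speeds; "effort": joint torques, N m; "tcp_pos": TCP position; "eef_rot": TCP orientation; "force": force on the tool from outside, world axes, zero at the start; "ft_torque": the same for the moment, N m; "finger_gap": opening from 0.0 (shut) to 1.0 (fully open).
Only numpy, scipy, OpenCV 4.12 (cv2) and the standard library are available. Lean on these libraries where they do the work, as an engineer would, in place of code of your own. Each camera call takes 0.05 s, during which the arm holds its last target.

## Working session

There is one attempt and no reset: what is moved stays moved. The work goes in short steps, Python scripts to look and compute and a shell command to move; the robot and the scene stay as the last step left them, time stands still between calls to the robot, and variables do not carry over. Pictures are saved under pics/ and viewed, and the job is handed in when it is done.

```bash
ls; mkdir -p pics; python3 - <<'E'
from workcell import sensors, vision
import cv2, numpy as np
print(sensors.sense())
for n in ["side","top","wrist"]:
    p=vision.camera_params(n); im,d=vision.camera(n)
    cv2.imwrite(f"pics/{n}0.png",im[:,:,::-1]); np.savez(f"pics/{n}0.npz",im=im,d=d,**p)
    print(n,p)
E
```

```text
pics
{'time_s': 0.0, 'joint_pos': array([ 1.25835811e+00,  3.51266514e-01,  1.65238903e+00, -5.06948589e-05,
        1.13908657e+00, -8.45951364e-02]), 'qvel': array([-0.00157342, -0.00012206, -0.00087451,  0.00152366, -0.00175787,
       -0.00034741]), 'effort': array([-1.26654834e-05, -4.97313917e+01, -2.85262907e+01,  6.99738180e-02,
        2.55670556e-02, -7.29176941e-05]), 'tcp_pos': array([0.1241165 , 0.53547729, 0.21809817]), 'eef_rot': array([-9.07813610e-05,  1.13664715e-01,  9.93518999e-01, -5.67978989e-04]), 'force': array([ 0.55804453,  0.47995397, -0.08598221]), 'ft_torque': array([-0.01550726,  0.04277769, -0.02725739]), 'finger_gap': 1.0019653047517911}
side {'mtx': array([[426.68785582,   0.        , 278.47419742],
       [  0.        , 426.68785582, 207.73299454],
       [  0.        ,   0.        ,   1.        ]]), 'R': array([[ 9.58940287e-01, -2.83608051e-01, -2.05813552e-06],
       [-2.09346860e-01, -7.07842207e-01, -6.74635681e-01],
       [ 1.91330654e-01,  6.46935764e-01, -7.38150864e-01]]), 't': array([-0.57646214,  0.25468807,  0.98589516])}
top {'mtx': array([[469.29319901,   0.        , 280.77601041],
       [  0.        , 469.29319901, 208.6363123 ],
       [  0.        ,   0.        ,   1.        ]]), 'R': array([[-0.0801019 , -0.99677136, -0.00552683],
       [-0.96958272,  0.07920112, -0.23159564],
       [ 0.23128563, -0.01319254, -0.97279644]]), 't': array([0.12491942, 0.6304301 , 0.96028379])}
wrist {'mtx': array([[359.12757466,   0.        , 273.75641565],
       [  0.        , 359.12757466, 213.17181752],
       [  0.        ,   0.        ,   1.        ]]), 'R': array([[ 2.27027860e-01,  9.73888264e-01,  2.93919809e-05],
       [ 9.43887949e-01, -2.20041773e-01,  2.46286739e-01],
       [ 2.39862232e-01, -5.58862086e-02, -9.69197009e-01]]), 't': array([-0.55033958, -0.0274392 ,  0.3889183 ])}
```

View pics/side0.png

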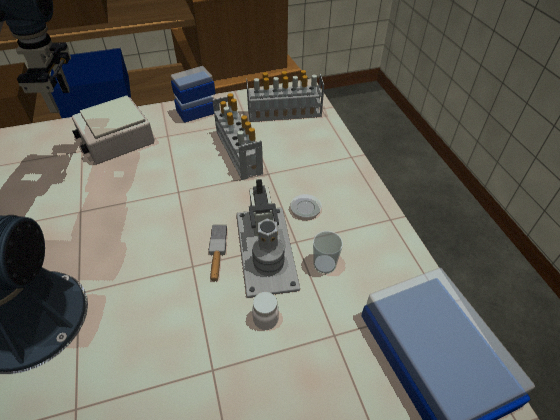

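View pics/top0.png

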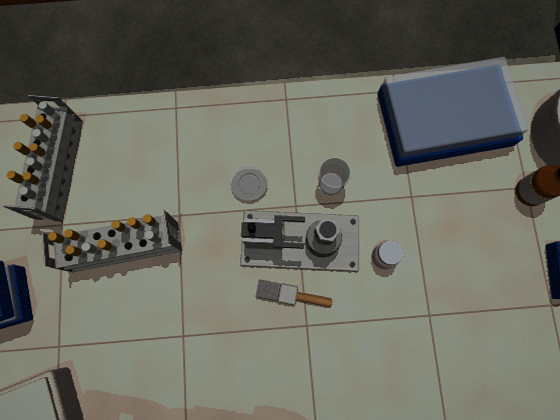

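View pics/wrist0.png

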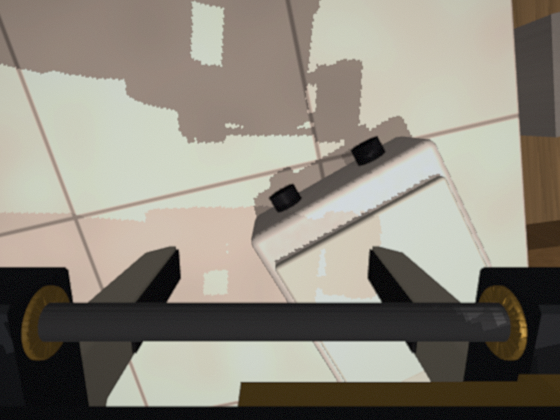

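The side view shows the vessel with its hex head at about (267,228), post at (260,187). In the top view the head is at (327,232) and the post at (252,229). The beaker is at (333,178), the jar at (388,254) and the rack at (112,243).

```bash
cat > h.py <<'E'
import numpy as np, cv2
def load(f):
    z=np.load(f); return z['im'],z['d'],dict(mtx=z['mtx'],R=z['R'],t=z['t'])
def ray(p,u,v):
    d=p['R'].T@np.linalg.inv(p['mtx'])@np.array([u,v,1.]); c=-p['R'].T@p['t']; return c,d
def onz(p,u,v,z):
    c,d=ray(p,u,v); return c+d*(z-c[2])/d[2]
def dep(p,u,v,d):
    return p['R'].T@(np.linalg.inv(p['mtx'])@np.array([u,v,1.])*d-p['t'])
def tri(p1,uv1,p2,uv2):
    c1,d1=ray(p1,*uv1);c2,d2=ray(p2,*uv2)
    s=np.linalg.lstsq(np.c_[d1,-d2],c2-c1,rcond=None)[0]
    a,b=c1+d1*s[0],c2+d2*s[1]; return (a+b)/2,np.linalg.norm(a-b)
def crop(f,out,x0,y0,x1,y1,k):
    im=load(f)[0][y0:y1,x0:x1,::-1]; cv2.imwrite(out,cv2.resize(im,None,fx=k,fy=k,interpolation=cv2.INTER_CUBIC))
def pt(f,T):
    import numpy; return 0
E
python3 - <<'E'
from h import *
crop("pics/top0.npz","pics/topc.png",230,150,410,280,4.4)
crop("pics/side0.npz","pics/sidec.png",200,170,350,300,4.4)
E
```

```text
(no output)
```

View pics/topc.png

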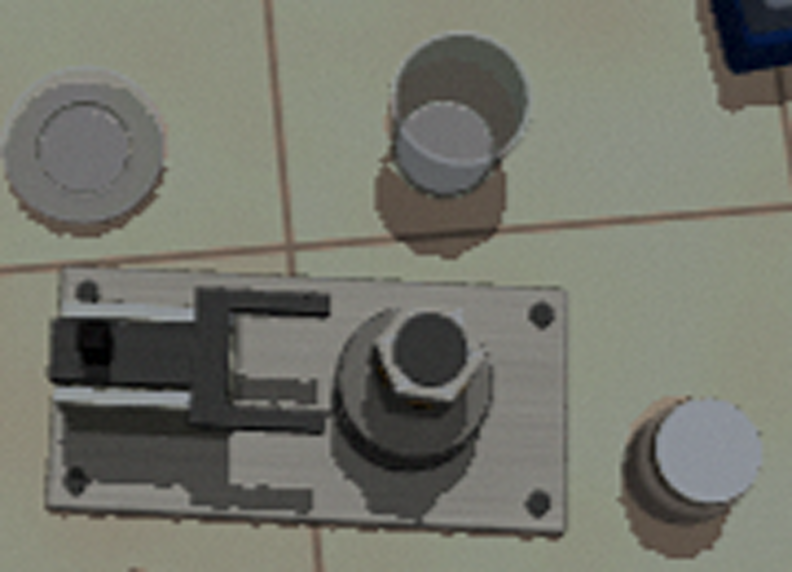

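View pics/sidec.png

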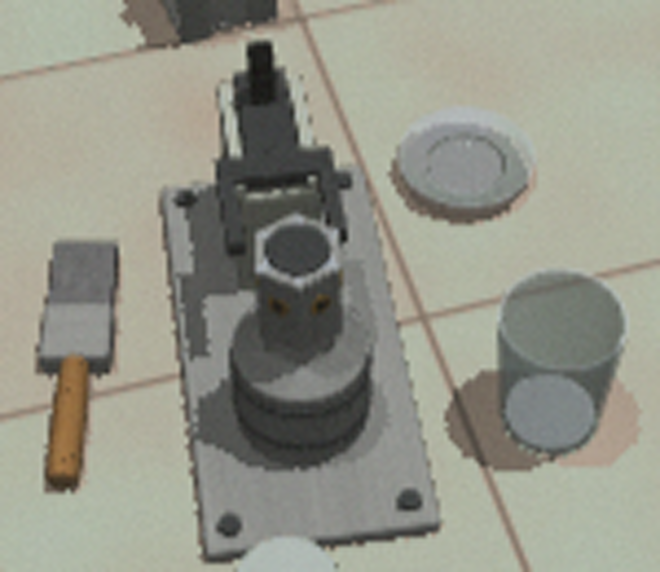

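The top crop shows the foot plate's corners at (63,267), (567,290), (566,534) and (47,510), and the head's top centred at about (431,348) with the hexagon visible. In the side crop the head's top is at (299,250).

```bash
python3 - <<'E'
from h import *
it,dt,pt=load("pics/top0.npz"); is_,ds,ps=load("pics/side0.npz")
T=lambda u,v:((u+.5)/4.4+230-.5,(v+.5)/4.4+150-.5); S=lambda u,v:((u+.5)/4.4+200-.5,(v+.5)/4.4+170-.5)
c=[onz(pt,*T(*a),.012)[:2] for a in [(63,267),(567,290),(566,534),(47,510)]]
for a in c: print(a.round(4))
print("ctr",np.mean(c,0))
e=(c[0]-c[1])+(c[3]-c[2]); print("yaw",np.arctan2(-e[0],e[1]), [np.arctan2(-q[0],q[1]) for q in (c[0]-c[1],c[3]-c[2])], [np.arctan2(q[1],q[0]) for q in (c[0]-c[3],c[1]-c[2])])
b=[onz(pt,*T(*a),.012)[:2] for a in [(88,291),(541,314),(539,503),(77,481)]]
e=(b[0]-b[1])+(b[3]-b[2]);print("bolts ctr",np.mean(b,0),np.arctan2(-e[0],e[1]))
print("head",tri(pt,T(431,348),ps,S(299,250)), onz(pt,*T(431,348),.155))
print("post",tri(pt,T(97,328),ps,S(260,46)))
print("fork edges", [np.arctan2(-q[0],q[1]) for q in [onz(pt,*T(50,319),.113)-onz(pt,*T(192,320),.113), onz(pt,*T(200,289),.113)-onz(pt,*T(329,293),.113)]])
# depth at head top
u,v=map(int,np.round(T(431,348))); print(dep(pt,u,v,dt[v,u]))
def cl(im,x0,y0,x1,y1): pass
print("beaker", onz(pt,*T(462,98),.092),"jar",onz(pt,*T(707,451),.075))
E
```

```text
[0.6563 0.159 ]
[ 0.6221 -0.1064]
[ 0.4941 -0.0907]
[0.5281 0.1753]
ctr [0.57516135 0.03429361]
yaw -0.12758733200583197 [np.float64(-0.12825653646844853), np.float64(-0.12691929454965825)] [np.float64(-0.12610513898975992), np.float64(-0.12247392930108879)]
bolts ctr [0.57637019 0.03389028] -0.13092235457288057
head (array([ 0.57060693, -0.01569505,  0.15382003]), np.float64(1.099529251946447e-05)) [ 0.57038312 -0.01556378  0.155     ]
post (array([0.59069073, 0.13567728, 0.15547277]), np.float64(0.0024531484446085787))
fork edges [np.float64(-0.08852339627213686), np.float64(-0.11317180545436374)]
[ 0.56971742 -0.01636739  0.15497468]
beaker [ 0.70765424 -0.0511898   0.092     ] jar [ 0.52319829 -0.15368921  0.075     ]
```

```bash
cat >> h.py <<'E'
def axes(q):
    from scipy.spatial.transform import Rotation as Ro
    return Ro.from_quat([q[1],q[2],q[3],q[0]]).as_matrix()
HEAD=np.array([.5703,-.0155]); YAW=-.128
def info():
    from workcell import sensors
    s=sensors.sense(); R=axes(s['eef_rot']); p=s['tcp_pos']
    print("t %.2f"%s['time_s'],"tcp",p.round(4),"yhead %.4f"%np.arctan2(R[1,1],R[0,1]),"tilt",R[:2,2].round(4),"q6 %.3f"%s['joint_pos'][5],"F",s['force'].round(2),"M",s['ft_torque'].round(3),"gap %.3f"%s['finger_gap'])
    return s,R,p
E
python3 - <<'E'
from h import *
i,d,p=load("pics/wrist0.npz")
s,R,t=info(); c=-p['R'].T@p['t']
print("cam in tool",R.T@(c-t),"dir in tool",R.T@p['R'].T@[0,0,1])
print("head rel in tool at z same",R.T@(np.array([*HEAD,.28])-t))
E
```

```text
t 0.15 tcp [0.1241 0.5356 0.2182] yhead 1.3430 tilt [-0.0003 -0.0008] q6 -0.085 F [0.06 0.29 0.19] M [ 0.007  0.033 -0.037] gap 0.999
cam in tool [ 0.06847032  0.00051321 -0.16547893] dir in tool [-2.46352438e-01  5.63405219e-04  9.69180148e-01]
head rel in tool at z same [-0.55910503 -0.4361379  -0.061428  ]
```

```bash
python3 -m creep '[{"slide":[-0.02,-0.01,-0.02],"yaw":0},{"slide":[-0.05,-0.03,-0.04],"yaw":0},{"slide":[-0.08,-0.05,-0.06],"yaw":0},{"slide":[-0.11,-0.075,-0.06],"yaw":0},{"slide":[-0.14,-0.095,-0.06],"yaw":-0.05},{"slide":[-0.17,-0.12,-0.06],"yaw":-0.15},{"slide":[-0.20,-0.14,-0.06],"yaw":-0.25},{"slide":[-0.23,-0.16,-0.06],"yaw":-0.35},{"slide":[-0.26,-0.18,-0.06],"yaw":-0.45},{"slide":[-0.29,-0.20,-0.06],"yaw":-0.55},{"slide":[-0.32,-0.22,-0.06],"yaw":-0.65},{"slide":[-0.34,-0.235,-0.06],"yaw":-0.7}]' 1 60
python3 - <<'E'
from h import *
s,R,t=info(); print(R.T@(np.array([.5885,.020,.28])-t))
E
```

```text
time_s: 1.15
tcp_pos: [0.4039, 0.2279, 0.2786]
eef_rot: [0.0, -0.236, 0.972, -0.0]
force: [-0.9, 0.8, 0.7]
finger_gap: 1.0
t 1.15 tcp [0.4039 0.2279 0.2786] yhead 2.0476 tilt [ 0.0002 -0.0003] q6 -1.634 F [-0.91  0.82  0.75] M [0.05  0.053 0.013] gap 1.000
[-0.06862163 -0.26949223 -0.00130483]
```

```bash
python3 -m creep '[{"slide":[-0.007,-0.027,0],"yaw":-0.08},{"slide":[-0.014,-0.055,0],"yaw":-0.16},{"slide":[-0.021,-0.082,0],"yaw":-0.24},{"slide":[-0.028,-0.11,0],"yaw":-0.32},{"slide":[-0.035,-0.137,0],"yaw":-0.40},{"slide":[-0.042,-0.165,0],"yaw":-0.48},{"slide":[-0.049,-0.192,0],"yaw":-0.54},{"slide":[-0.056,-0.22,0],"yaw":-0.6},{"slide":[-0.063,-0.247,0],"yaw":-0.63},{"slide":[-0.069,-0.27,0],"yaw":-0.63},{"slide":[-0.069,-0.27,0],"yaw":-0.63}]'
python3 - <<'E'
from h import *
from workcell import vision
s,R,t=info(); p=vision.camera_params("wrist"); im,d=vision.camera("wrist")
cv2.imwrite("pics/w1.png",im[:,:,::-1]); np.savez("pics/w1.npz",im=im,d=d,**p)
E
```

```text
time_s: 2.07
tcp_pos: [0.5883, 0.0182, 0.2778]
eef_rot: [-0.0, -0.523, 0.853, -0.0]
force: [0.6, -0.1, 0.1]
finger_gap: 1.0
t 2.07 tcp [0.5883 0.0182 0.2778] yhead 2.6706 tilt [-0.0003 -0.0006] q6 -2.718 F [ 0.64 -0.12  0.06] M [ 0.119  0.043 -0.04 ] gap 1.000
```

View pics/w1.png

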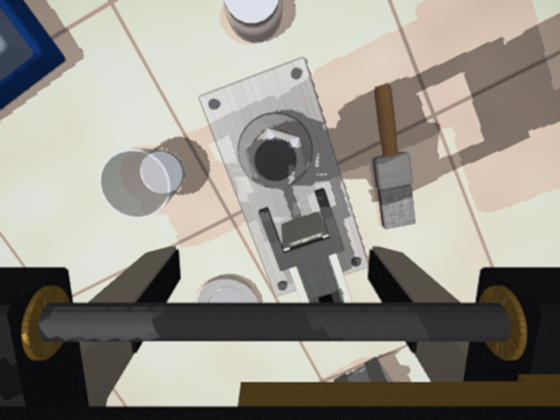

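```bash
python3 - <<'E'
from h import *
crop("pics/w1.npz","pics/w1c.png",220,100,340,200,6)
crop("pics/w1.npz","pics/w1d.png",190,50,390,310,2.2)
E
```

```text
(no output)
```

View pics/w1c.png

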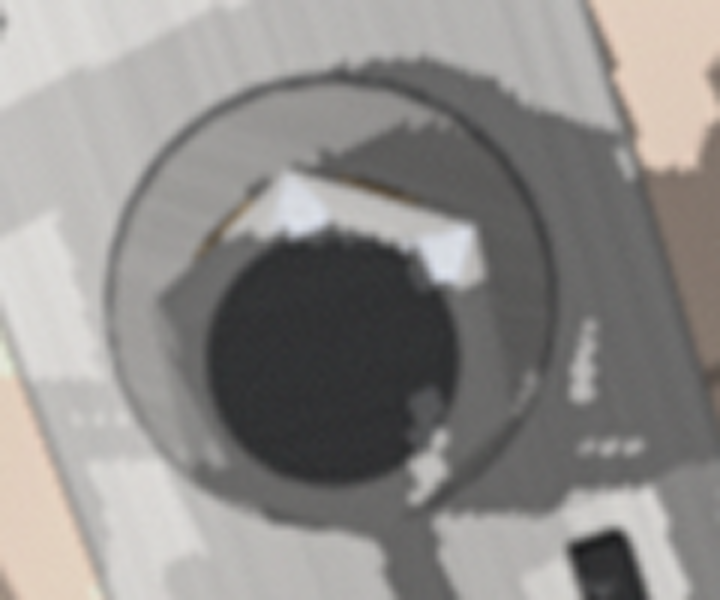

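View pics/w1d.png

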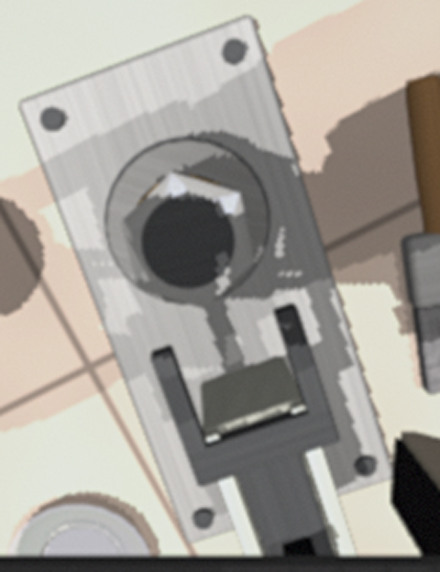

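The wrist view shows the head at (275,157), with hexagon corners in the 6x crop at about (160,300), (285,170) and (472,222); the beaker, jar and fork are clear of it.

```bash
python3 - <<'E'
from h import *
for f,roi in (("pics/w1.npz",(220,100,340,200)),("pics/top0.npz",(300,205,350,260))):
    im,d,p=load(f); x0,y0,x1,y1=roi
    vv,uu=np.mgrid[y0:y1,x0:x1]; dd=d[y0:y1,x0:x1]
    P=(np.linalg.inv(p['mtx'])@np.stack([uu.ravel(),vv.ravel(),np.ones(uu.size)]))*dd.ravel()-p['t'][:,None]
    W=(p['R'].T@P).reshape(3,*uu.shape)
    m=((W[2]>.147)&(W[2]<.165)&(dd>0)).astype(np.uint8)
    xy=W[:2][:,m>0].T; print(f,m.sum(),"z",np.median(W[2][m>0]),"mean",xy.mean(0))
    (c,r)=cv2.minEnclosingCircle(xy.astype(np.float32)*1000); print(c,r)
    h=cv2.convexHull(xy.astype(np.float32)*1000)[:,0]
    # support width over angle
    a=np.radians(np.arange(0,180,2)); w=[np.ptp(h@[np.cos(t),np.sin(t)]) for t in a]
    ws=[sum(w[(i+30*k)%90] for k in range(3))/3 for i in range(30)]; print("min width at mod60 deg",2*int(np.argmin(ws)),min(ws),max(ws))
    print("centre", [ (np.max(h@n)+np.min(h@n))/2 for n in np.eye(2)])
    cv2.imwrite("pics/m_%s.png"%f[5:8].strip('.'),cv2.resize(m*255,None,fx=5,fy=5,interpolation=0))
im,d,p=load("pics/w1.npz"); g=lambda u,v:((u+.5)/6+219.5,(v+.5)/6+99.5)
V=[onz(p,*g(*a),.155) for a in [(160,300),(285,170),(472,222)]]
for a,b in zip(V,V[1:]):
    e=b-a; print("edge",np.linalg.norm(e),"normal deg mod60",(np.degrees(np.arctan2(e[1],e[0]))+90)%60)
V=np.array(V); 
im,d,ps=load("pics/side0.npz"); S=lambda u,v:((u+.5)/4.4+199.5,(v+.5)/4.4+169.5)
im,d,pt=load("pics/top0.npz");T=lambda u,v:((u+.5)/4.4+230-.5,(v+.5)/4.4+150-.5)
VT=[onz(pt,*T(*a),.155) for a in [(373,350),(400,312),(465,312),(492,352),(462,405),(395,400)]]
for a,b in zip(VT,VT[1:]+VT[:1]):
    e=b-a; print("top edge",np.linalg.norm(e),(np.degrees(np.arctan2(e[1],e[0]))+90)%60)
E
```

```text
pics/w1.npz 2639 z 0.15536425493109976 mean [ 0.56960066 -0.01560476]
(569.9618530273438, -15.346056938171387) 25.175617218017578
min width at mod60 deg 46 44.16327806898792 50.00072850161201
centre [np.float64(569.8389587402344), np.float64(-15.411323070526123)]
pics/top0.npz 419 z 0.1549778449461928 mean [ 0.56949435 -0.01444803]
(569.87548828125, -14.241655349731445) 25.000486373901367
min width at mod60 deg 46 44.32657925269735 49.183356913368264
centre [np.float64(569.697509765625), np.float64(-14.487512111663818)]
edge 0.02355867149794855 normal deg mod60 48.15180709013771
edge 0.025351346075765707 normal deg mod60 47.78329635682459
top edge 0.02174954630160044 49.830966995279134
top edge 0.029746875763562615 55.338542425144226
top edge 0.022059241611288676 57.73225214528006
top edge 0.028293545782061228 55.01864354506742
top edge 0.030384813412618214 51.02753407481873
top edge 0.024985203980050306 47.97140592296739
```

```bash
python3 - <<'E'
import cv2
a=cv2.imread("pics/m_w1.png");b=cv2.imread("pics/m_top.png");print(a.shape,b.shape)
E
```

```text
(500, 600, 3) (275, 250, 3)
```

```bash
sed -i 's/HEAD=.*/HEAD=np.array([.5698,-.0153]); YAW=-.128/' h.py; python3 - <<'E'
from h import *
im,d,p=load("pics/w1.npz"); g=lambda u,v:((u+.5)/2.2+189.5,(v+.5)/2.2+49.5)
B=[onz(p,*g(*a),.014)[:2] for a in [(52,118),(234,50),(366,465),(204,518)]]
e=(B[3]-B[0])+(B[2]-B[1]); print("bolt yaw",np.arctan2(-e[0],e[1]),"ctr",np.mean(B,0))
a=[onz(p,*g(*a),.012)[:2] for a in [(20,102),(188,535),(258,17),(390,470)]]
for i in (0,2):
    e=a[i+1]-a[i]; print("edge yaw",np.arctan2(-e[0],e[1]))
s,R,t=info(); print("slide",R.T@(np.array([*HEAD,.20])-t),"yaw",s and (np.arctan2(R[1,1],R[0,1])-np.radians(106.5)))
E
```

```text
bolt yaw -0.13122441999318252 ctr [0.57552858 0.03436801]
edge yaw -0.13045030171835814
edge yaw -0.14776821475738192
t 2.12 tcp [0.5871 0.0197 0.2778] yhead 2.6708 tilt [-0.0011 -0.    ] q6 -2.716 F [-0.54  0.56  0.59] M [ 0.042  0.055 -0.039] gap 0.999
slide [ 0.03902383 -0.0005735   0.07786753] yaw 0.8120538993922148
```

```bash
python3 -m creep '[{"slide":[0.01,0,0],"yaw":0.1},{"slide":[0.02,0,0.015],"yaw":0.2},{"slide":[0.03,0,0.03],"yaw":0.31},{"slide":[0.039,-0.0005,0.045],"yaw":0.42},{"slide":[0.039,-0.0005,0.06],"yaw":0.53},{"slide":[0.039,-0.0005,0.07],"yaw":0.64},{"slide":[0.039,-0.0005,0.077],"yaw":0.74},{"slide":[0.039,-0.0005,0.077],"yaw":0.81},{"slide":[0.039,-0.0005,0.077],"yaw":0.812},{"slide":[0.039,-0.0005,0.077],"yaw":0.812}]'
python3 - <<'E'
from h import *
from workcell import vision
s,R,t=info(); print("slide to grip",R.T@(np.array([*HEAD,.122])-t))
p=vision.camera_params("wrist"); im,d=vision.camera("wrist")
cv2.imwrite("pics/w2.png",im[:,:,::-1]); np.savez("pics/w2.npz",im=im,d=d,**p)
E
```

```text
time_s: 2.95
tcp_pos: [0.569, -0.0133, 0.2018]
eef_rot: [-0.0, -0.146, 0.989, 0.0]
force: [-0.4, 0.1, -0.4]
finger_gap: 1.0
t 2.95 tcp [ 0.569  -0.0133  0.2018] yhead 1.8638 tilt [-0.0001  0.0001] q6 -1.969 F [-0.39  0.15 -0.38] M [0.022 0.042 0.037] gap 1.000
slide to grip [-0.00015184 -0.00218698  0.0798018 ]
```

View pics/w2.png

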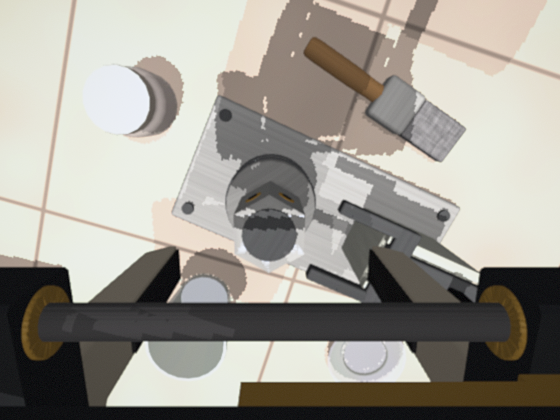

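The wrist view shows the hexagon from above at (269,225), a corner pointing up the image and two flats facing the left and right fingers, so the jaws are aligned. Descending.

```bash
python3 -m creep '[{"slide":[0,-0.001,0.015],"yaw":0.005},{"slide":[0,-0.002,0.03],"yaw":0.005},{"slide":[0,-0.002,0.045],"yaw":0.005},{"slide":[0,-0.002,0.058],"yaw":0.005},{"slide":[0,-0.002,0.068],"yaw":0.005},{"slide":[0,-0.002,0.075],"yaw":0.005},{"slide":[0,-0.002,0.079],"yaw":0.005},{"slide":[0,-0.002,0.079],"yaw":0.005},{"slide":[0,-0.002,0.079],"yaw":0.005}]'
python3 - <<'E'
from h import *
s,R,t=info(); print("slide to grip",R.T@(np.array([*HEAD,.122])-t))
E
```

```text
time_s: 3.75
tcp_pos: [0.5702, -0.0159, 0.1231]
eef_rot: [0.0, -0.142, 0.99, -0.0]
force: [0.1, -0.4, -0.1]
finger_gap: 0.997
t 3.75 tcp [ 0.5702 -0.0159  0.1231] yhead 1.8564 tilt [ 0.0005 -0.0001] q6 -1.966 F [ 0.08 -0.37 -0.13] M [ 0.063 -0.005 -0.027] gap 0.997
slide to grip [0.00022392 0.00070852 0.00105108]
```

```bash
python3 -m creep '[{"slide":[0,0,0],"yaw":0},{"slide":[0,0,0],"yaw":0},{"slide":[0,0,0],"yaw":0},{"slide":[0,0,0],"yaw":0},{"slide":[0,0,0],"yaw":0},{"slide":[0,0,0],"yaw":0}]' 0 50
python3 - <<'E'
from h import *
info()
E
python3 -m creep '[{"slide":[0,0,0],"yaw":0},{"slide":[0,0,0],"yaw":0},{"slide":[0,0,0],"yaw":0},{"slide":[0,0,0],"yaw":0},{"slide":[0,0,0],"yaw":0},{"slide":[0,0,0],"yaw":0}]' 0 50
python3 - <<'E'
from h import *
info()
E
```

```text
time_s: 4.25
tcp_pos: [0.57, -0.0159, 0.1227]
eef_rot: [0.0, -0.142, 0.99, -0.0]
force: [-0.2, 0.3, -0.1]
finger_gap: 0.618
t 4.25 tcp [ 0.57   -0.0159  0.1227] yhead 1.8560 tilt [ 0.0001 -0.    ] q6 -1.966 F [-0.15  0.26 -0.08] M [0.027 0.056 0.02 ] gap 0.618
time_s: 4.75
tcp_pos: [0.57, -0.0161, 0.1227]
eef_rot: [0.0, -0.142, 0.99, -0.0]
force: [-0.2, -1.4, 0.7]
finger_gap: 0.468
t 4.75 tcp [ 0.57   -0.0161  0.1227] yhead 1.8560 tilt [ 0.0001 -0.0002] q6 -1.966 F [-0.15 -1.44  0.72] M [-0.201  0.011  0.038] gap 0.468
```

```bash
cat > s.py <<'E'
from h import *
from workcell import sensors
s=sensors.sense(); R=axes(s['eef_rot'])
l="%.2f %.4f %.3f  %s %s  xy %s z %.4f gap %.3f"%(s['time_s'],np.arctan2(R[1,1],R[0,1]),s['ft_torque'][2],s['ft_torque'][:2].round(2),s['force'].round(1),s['tcp_pos'][:2].round(4),s['tcp_pos'][2],s['finger_gap'])
print(l); open("log.txt","a").write(l+"\n")
E
r(){ python3 s.py; }
r
python3 -m creep '[{"slide":[0,0,0],"yaw":0}]' >/dev/null;r
python3 -m creep '[{"slide":[0,0,0],"yaw":0}]' >/dev/null;r
python3 -m creep '[{"slide":[0,0,0.00005],"yaw":0.05}]' >/dev/null;r
python3 -m creep '[{"slide":[0,0,0.00005],"yaw":0.05}]' >/dev/null;r
python3 -m creep '[{"slide":[0,0,0.00005],"yaw":0.05}]' >/dev/null;r
python3 -m creep '[{"slide":[0,0,0.00005],"yaw":0.05}]' >/dev/null;r
python3 -m creep '[{"slide":[0,0,0.00005],"yaw":0.05}]' >/dev/null;r
python3 -m creep '[{"slide":[0,0,0.00005],"yaw":0.05}]' >/dev/null;r
python3 -m creep '[{"slide":[0,0,0],"yaw":0}]' >/dev/null;r
python3 -m creep '[{"slide":[0,0,0],"yaw":0}]' >/dev/null;r
```

```text
4.75 1.8560 0.038  [-0.2   0.01] [-0.2 -1.4  0.7]  xy [ 0.57   -0.0161] z 0.1227 gap 0.468
4.83 1.8560 0.009  [-0.21  0.02] [-0.4 -1.6  0.9]  xy [ 0.5701 -0.016 ] z 0.1227 gap 0.468
4.92 1.8560 0.048  [-0.22  0.01] [-0.5 -1.5  0.1]  xy [ 0.57  -0.016] z 0.1227 gap 0.467
5.00 1.8072 0.372  [-0.19 -0.06] [ 0.2 -2.6  0.3]  xy [ 0.57  -0.016] z 0.1226 gap 0.470
5.08 1.7545 0.327  [-0.31 -0.01] [ 0.  -1.6  1. ]  xy [ 0.57  -0.016] z 0.1225 gap 0.467
5.17 1.7042 0.408  [-0.3  -0.03] [ 0.4 -1.4 -0.1]  xy [ 0.57  -0.016] z 0.1225 gap 0.470
5.25 1.6542 0.325  [-0.24 -0.03] [ 0.3 -2.2  0.8]  xy [ 0.57  -0.016] z 0.1225 gap 0.469
5.33 1.6042 0.412  [-0.31 -0.06] [ 0.5 -2.5  0. ]  xy [ 0.5701 -0.016 ] z 0.1225 gap 0.468
5.42 1.5542 0.276  [-0.32 -0.06] [ 0.6 -2.9 -0.2]  xy [ 0.5701 -0.016 ] z 0.1224 gap 0.471
5.50 1.5540 -0.148  [-0.34 -0.03] [ 0.2 -2.8  0.6]  xy [ 0.57  -0.016] z 0.1224 gap 0.469
5.58 1.5569 -0.310  [-0.42 -0.05] [ 0.2 -2.9  0.4]  xy [ 0.57   -0.0161] z 0.1224 gap 0.470
```

```bash

r(){ python3 s.py; }
python3 -m creep '[{"slide":[0,0,0.00004],"yaw":0.04}]' >/dev/null;r
python3 -m creep '[{"slide":[0,0,0.00004],"yaw":0.04}]' >/dev/null;r
python3 -m creep '[{"slide":[0,0,0.00004],"yaw":0.04}]' >/dev/null;r
python3 -m creep '[{"slide":[0,0,0.00004],"yaw":0.04}]' >/dev/null;r
python3 -m creep '[{"slide":[0,0,0.00004],"yaw":0.04}]' >/dev/null;r
python3 -m creep '[{"slide":[0,0,0.00004],"yaw":0.04}]' >/dev/null;r
python3 -m creep '[{"slide":[0,0,0.00004],"yaw":0.04}]' >/dev/null;r
python3 -m creep '[{"slide":[0,0,0.00004],"yaw":0.04}]' >/dev/null;r
python3 -m creep '[{"slide":[0,0,0.00004],"yaw":0.04}]' >/dev/null;r
python3 -m creep '[{"slide":[0,0,0.00004],"yaw":0.04}]' >/dev/null;r
python3 -m creep '[{"slide":[0,0,0.00004],"yaw":0.04}]' >/dev/null;r
python3 -m creep '[{"slide":[0,0,0.00004],"yaw":0.04}]' >/dev/null;r
python3 -m creep '[{"slide":[0,0,0.00004],"yaw":0.04}]' >/dev/null;r
python3 -m creep '[{"slide":[0,0,0.00004],"yaw":0.04}]' >/dev/null;r
python3 -m creep '[{"slide":[0,0,0.00004],"yaw":0.04}]' >/dev/null;r
```

```text
5.67 1.5185 0.354  [-0.33 -0.06] [ 0.  -1.6  0.7]  xy [ 0.57   -0.0161] z 0.1223 gap 0.471
5.75 1.4767 0.363  [-0.45 -0.03] [-0.3 -1.5  0.8]  xy [ 0.57  -0.016] z 0.1223 gap 0.468
5.83 1.4365 0.286  [-0.39 -0.04] [ 0.4 -1.2  0.7]  xy [ 0.5701 -0.0161] z 0.1223 gap 0.471
5.92 1.3965 0.327  [-0.4  -0.01] [-0.8 -1.7  0.3]  xy [ 0.5701 -0.0161] z 0.1222 gap 0.471
6.00 1.3565 0.306  [-0.4  -0.05] [ 0.3 -1.9  0.3]  xy [ 0.5701 -0.0161] z 0.1222 gap 0.470
6.08 1.3165 0.404  [-0.4  -0.05] [-0.  -2.3  0.9]  xy [ 0.5701 -0.0161] z 0.1221 gap 0.469
6.17 1.2765 0.321  [-0.42 -0.01] [ 0.3 -2.5  0.9]  xy [ 0.57   -0.0161] z 0.1221 gap 0.472
6.25 1.2365 0.361  [-0.46 -0.1 ] [-0.2 -3.   0.5]  xy [ 0.5701 -0.0161] z 0.1221 gap 0.473
6.33 1.1965 0.348  [-0.46 -0.05] [ 0.6 -1.4  0.6]  xy [ 0.5701 -0.0161] z 0.1220 gap 0.470
6.42 1.1565 0.377  [-0.46 -0.06] [-0.6 -1.9  0.9]  xy [ 0.5701 -0.0161] z 0.1220 gap 0.470
6.50 1.1165 0.330  [-0.49 -0.1 ] [ 0.7 -2.1  0.9]  xy [ 0.57   -0.0161] z 0.1219 gap 0.469
6.58 1.0765 0.356  [-0.57 -0.04] [ 0.1 -2.7  0.2]  xy [ 0.5701 -0.0161] z 0.1220 gap 0.468
6.67 1.0364 0.342  [-0.47 -0.08] [ 0.3 -3.5  1.2]  xy [ 0.57   -0.0161] z 0.1219 gap 0.467
6.75 0.9965 0.359  [-0.5  -0.05] [-1.2 -3.2 -0.4]  xy [ 0.5701 -0.0161] z 0.1218 gap 0.472
6.83 0.9565 0.313  [-0.52 -0.03] [ 0.7 -2.7  1. ]  xy [ 0.57   -0.0161] z 0.1218 gap 0.469
```

```bash

r(){ python3 s.py; }
python3 -m creep '[{"slide":[0,0,0.00004],"yaw":0.04}]' >/dev/null;r
python3 -m creep '[{"slide":[0,0,0.00004],"yaw":0.04}]' >/dev/null;r
python3 -m creep '[{"slide":[0,0,0.00004],"yaw":0.04}]' >/dev/null;r
python3 -m creep '[{"slide":[0,0,0.00004],"yaw":0.04}]' >/dev/null;r
python3 -m creep '[{"slide":[0,0,0.00004],"yaw":0.04}]' >/dev/null;r
python3 -m creep '[{"slide":[0,0,0.00004],"yaw":0.04}]' >/dev/null;r
python3 -m creep '[{"slide":[0,0,0.00004],"yaw":0.04}]' >/dev/null;r
python3 -m creep '[{"slide":[0,0,0.00004],"yaw":0.04}]' >/dev/null;r
python3 -m creep '[{"slide":[0,0,0.00004],"yaw":0.04}]' >/dev/null;r
python3 -m creep '[{"slide":[0,0,0.00004],"yaw":0.04}]' >/dev/null;r
python3 -m creep '[{"slide":[0,0,0.00004],"yaw":0.04}]' >/dev/null;r
python3 -m creep '[{"slide":[0,0,0.00004],"yaw":0.04}]' >/dev/null;r
python3 -m creep '[{"slide":[0,0,0.00004],"yaw":0.04}]' >/dev/null;r
python3 -m creep '[{"slide":[0,0,0.00004],"yaw":0.04}]' >/dev/null;r
python3 -m creep '[{"slide":[0,0,0.00004],"yaw":0.04}]' >/dev/null;r
```

```text
6.92 0.9165 0.298  [-0.58 -0.07] [-0.2 -2.6  0.4]  xy [ 0.57   -0.0161] z 0.1217 gap 0.470
7.00 0.8765 0.413  [-0.57 -0.01] [-0.1 -2.2  0.3]  xy [ 0.57   -0.0161] z 0.1217 gap 0.470
7.08 0.8365 0.363  [-0.53 -0.01] [ 0.2 -2.6  1.1]  xy [ 0.57   -0.0162] z 0.1217 gap 0.470
7.17 0.7965 0.379  [-0.55 -0.03] [-0.1 -2.7  0.5]  xy [ 0.57   -0.0161] z 0.1216 gap 0.467
7.25 0.7565 0.342  [-0.56 -0.03] [-0.1 -2.8 -0. ]  xy [ 0.57   -0.0161] z 0.1216 gap 0.469
7.33 0.7165 0.364  [-0.57 -0.02] [-0.6 -3.6  1.4]  xy [ 0.57   -0.0161] z 0.1216 gap 0.470
7.42 0.6764 0.356  [-0.58  0.07] [ 0.1 -2.5  1.6]  xy [ 0.57   -0.0162] z 0.1215 gap 0.471
7.50 0.6365 0.337  [-0.62 -0.02] [ 0.4 -2.8  1. ]  xy [ 0.57   -0.0161] z 0.1215 gap 0.468
7.58 0.5964 0.339  [-0.6  -0.02] [ 0.6 -3.   2.6]  xy [ 0.57   -0.0162] z 0.1215 gap 0.475
7.67 0.5566 0.383  [-0.64 -0.2 ] [ 1.5 -2.3  0.5]  xy [ 0.5701 -0.0162] z 0.1214 gap 0.468
7.75 0.5167 0.442  [-0.65 -0.12] [ 1.3 -2.9 -0. ]  xy [ 0.5703 -0.0162] z 0.1214 gap 0.466
7.83 0.4768 0.511  [-0.69 -0.13] [ 0.9 -4.   1.4]  xy [ 0.5703 -0.0162] z 0.1214 gap 0.473
7.92 0.4368 0.472  [-0.71 -0.1 ] [ 0.5 -3.1 -0.4]  xy [ 0.5702 -0.0162] z 0.1213 gap 0.468
8.00 0.3968 0.520  [-0.72 -0.11] [ 1.  -4.5  0.4]  xy [ 0.5703 -0.0162] z 0.1213 gap 0.468
8.08 0.3568 0.471  [-0.7  -0.08] [ 1.8 -3.4  1. ]  xy [ 0.5703 -0.0163] z 0.1213 gap 0.468
```

Torque stepped from 0.34 to about 0.48 N m at tool heading ≈0.54 (about 1.3 rad from the start). The first square position past it by 10° or more is heading −0.130, about 0.67 rad past.

```bash

r(){ python3 s.py; }
python3 -m creep '[{"slide":[0,0,0.00004],"yaw":0.04}]' >/dev/null;r
python3 -m creep '[{"slide":[0,0,0.00004],"yaw":0.04}]' >/dev/null;r
python3 -m creep '[{"slide":[0,0,0.00004],"yaw":0.04}]' >/dev/null;r
python3 -m creep '[{"slide":[0,0,0.00004],"yaw":0.04}]' >/dev/null;r
python3 -m creep '[{"slide":[0,0,0.00004],"yaw":0.04}]' >/dev/null;r
python3 -m creep '[{"slide":[0,0,0.00004],"yaw":0.04}]' >/dev/null;r
python3 -m creep '[{"slide":[0,0,0.00004],"yaw":0.04}]' >/dev/null;r
python3 -m creep '[{"slide":[0,0,0.00004],"yaw":0.04}]' >/dev/null;r
python3 -m creep '[{"slide":[0,0,0.00004],"yaw":0.04}]' >/dev/null;r
python3 -m creep '[{"slide":[0,0,0.00004],"yaw":0.04}]' >/dev/null;r
python3 -m creep '[{"slide":[0,0,0.00004],"yaw":0.04}]' >/dev/null;r
python3 -m creep '[{"slide":[0,0,0.00004],"yaw":0.037}]' >/dev/null;r
python3 -m creep '[{"slide":[0,0,0],"yaw":0.01}]' >/dev/null;r
python3 -m creep '[{"slide":[0,0,0],"yaw":0}]' >/dev/null;r
python3 - <<'E'
from h import *
from workcell import vision
p=vision.camera_params("wrist"); im,d=vision.camera("wrist")
cv2.imwrite("pics/w3.png",im[:,:,::-1]); np.savez("pics/w3.npz",im=im,d=d,**p)
p=vision.camera_params("side"); im,d=vision.camera("side")
cv2.imwrite("pics/side3.png",im[:,:,::-1]); np.savez("pics/side3.npz",im=im,d=d,**p)
crop("pics/side3.npz","pics/side3c.png",200,170,350,300,4.4)
E
```

```text
8.17 0.3168 0.534  [-0.77 -0.04] [ 1.3 -3.8  0.2]  xy [ 0.5702 -0.0163] z 0.1213 gap 0.472
8.25 0.2769 0.479  [-0.79 -0.02] [ 0.  -4.1  0.6]  xy [ 0.5702 -0.0163] z 0.1212 gap 0.469
8.33 0.2368 0.459  [-0.76 -0.05] [ 1.8 -3.7  1.6]  xy [ 0.5703 -0.0163] z 0.1212 gap 0.472
8.42 0.1968 0.553  [-0.75 -0.1 ] [ 0.3 -3.7  0.6]  xy [ 0.5703 -0.0163] z 0.1212 gap 0.475
8.50 0.1569 0.496  [-0.76 -0.08] [ 1.3 -3.9  0.5]  xy [ 0.5703 -0.0163] z 0.1211 gap 0.470
8.58 0.1169 0.583  [-0.83 -0.07] [ 1.6 -3.2  1. ]  xy [ 0.5702 -0.0163] z 0.1211 gap 0.469
8.67 0.0769 0.498  [-0.86  0.04] [ 0.9 -3.3  2.2]  xy [ 0.5702 -0.0164] z 0.1211 gap 0.469
8.75 0.0369 0.558  [-0.85 -0.07] [ 0.8 -3.9  0.3]  xy [ 0.5702 -0.0164] z 0.1210 gap 0.471
8.83 -0.0031 0.521  [-0.91  0.06] [ 0.9 -4.5  2.1]  xy [ 0.5702 -0.0163] z 0.1210 gap 0.471
8.92 -0.0431 0.528  [-0.87  0.01] [ 1.3 -4.8  1.9]  xy [ 0.5703 -0.0164] z 0.1209 gap 0.468
9.00 -0.0831 0.489  [-0.93  0.02] [ 0.8 -5.1  1.3]  xy [ 0.5702 -0.0164] z 0.1209 gap 0.472
9.08 -0.1201 0.583  [-0.91  0.04] [ 0.2 -4.3  1.6]  xy [ 0.5703 -0.0164] z 0.1209 gap 0.472
9.17 -0.1303 0.574  [-1.01  0.  ] [ 1.4 -5.1  2. ]  xy [ 0.5702 -0.0164] z 0.1209 gap 0.471
9.25 -0.1291 0.386  [-1.21 -0.  ] [ 1.6 -5.4  3.2]  xy [ 0.5702 -0.0164] z 0.1209 gap 0.467
```

View pics/w3.png

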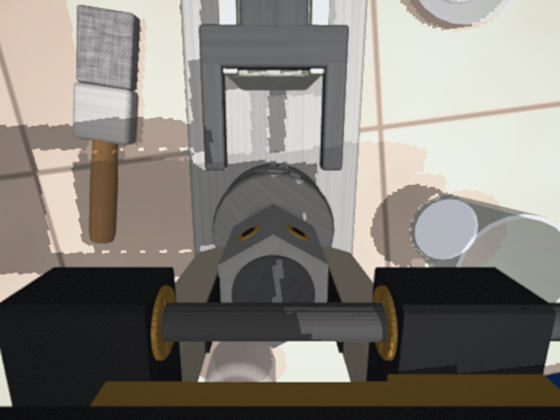

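View pics/side3c.png

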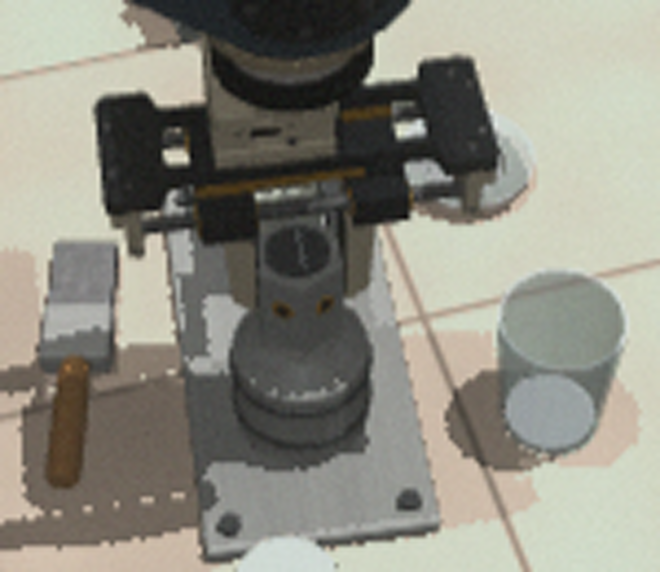

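The wrist view shows the fork tines (inner edges at columns 223 and 323, both vertical) and head corner (273,207) lined up with the jaws: the head is square. Release and rise.

```bash

python3 -m creep '[{"slide":[0,0,0],"yaw":0},{"slide":[0,0,0],"yaw":0},{"slide":[0,0,0],"yaw":0},{"slide":[0,0,0],"yaw":0},{"slide":[0,0,0],"yaw":0},{"slide":[0,0,0],"yaw":0},{"slide":[0,0,0],"yaw":0}]' 1
python3 s.py
python3 -m creep '[{"slide":[0,0,-0.005],"yaw":0},{"slide":[0,0,-0.02],"yaw":0},{"slide":[0,0,-0.04],"yaw":0},{"slide":[0,0,-0.06],"yaw":0},{"slide":[0.01,0,-0.08],"yaw":0},{"slide":[0.03,0,-0.09],"yaw":0},{"slide":[0.05,0,-0.1],"yaw":0},{"slide":[0.07,0,-0.1],"yaw":0},{"slide":[0.08,0,-0.1],"yaw":0},{"slide":[0.08,0,-0.1],"yaw":0},{"slide":[0.08,0,-0.1],"yaw":0}]'
python3 - <<'E'
from h import *
from workcell import vision
s,R,t=info()
p=vision.camera_params("wrist"); im,d=vision.camera("wrist")
cv2.imwrite("pics/w4.png",im[:,:,::-1]); np.savez("pics/w4.npz",im=im,d=d,**p)
E
```

```text
time_s: 9.93
tcp_pos: [0.57, -0.0159, 0.1206]
eef_rot: [-0.0, 0.752, 0.659, -0.0]
force: [0.5, 0.4, -0.3]
finger_gap: 0.923
9.93 -0.1309 -0.022  [-0.08  0.09] [ 0.5  0.4 -0.3]  xy [ 0.57   -0.0159] z 0.1206 gap 0.923
time_s: 10.85
tcp_pos: [0.5802, 0.0632, 0.2204]
eef_rot: [-0.0, 0.752, 0.66, -0.0]
force: [0.1, -0.7, -0.5]
finger_gap: 1.0
t 10.85 tcp [0.5802 0.0632 0.2204] yhead -0.1301 tilt [-0.0008 -0.0003] q6 0.159 F [ 0.07 -0.66 -0.46] M [-0.106  0.078 -0.06 ] gap 1.000
```

View pics/w4.png

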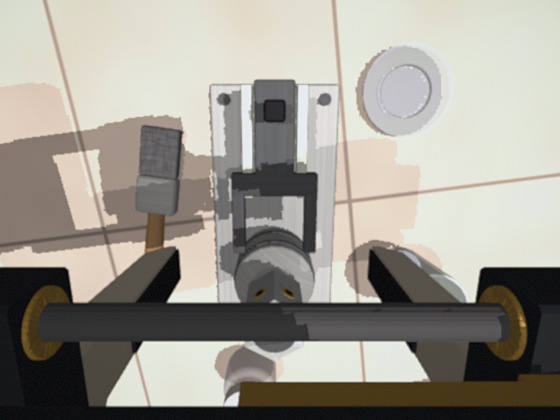

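Post top seen at about (275,110), the fork and foot plate upright in the image. A second view for height, plus a top view.

```bash

python3 -m creep '[{"slide":[0.015,0,0],"yaw":0},{"slide":[0.03,0,0],"yaw":0},{"slide":[0.04,0,0],"yaw":0},{"slide":[0.04,0,0],"yaw":0},{"slide":[0.04,0,0],"yaw":0}]'
python3 - <<'E'
from h import *
from workcell import vision
s,R,t=info()
for n,f in (("wrist","w5"),("top","top5"),("side","side5")):
    p=vision.camera_params(n); im,d=vision.camera(n)
    cv2.imwrite(f"pics/{f}.png",im[:,:,::-1]); np.savez(f"pics/{f}.npz",im=im,d=d,**p)
crop("pics/w4.npz","pics/w4c.png",225,70,325,140,7)
crop("pics/w5.npz","pics/w5c.png",225,110,325,180,7)
def post(f,x0,y0,x1,y1):
    im,d,p=load(f); g=im[y0:y1,x0:x1].max(2); m=(g<45).astype(np.uint8)
    n,l,st,ce=cv2.connectedComponentsWithStats(m); k=1+np.argmax(st[1:,4]); print(f,st[k],ce[k]+[x0,y0])
post("pics/w4.npz",250,85,300,135); post("pics/w5.npz",250,115,300,190)
E
```

```text
time_s: 11.32
tcp_pos: [0.5856, 0.1026, 0.2204]
eef_rot: [-0.0, 0.752, 0.659, -0.0]
force: [-0.4, -0.9, 0.6]
finger_gap: 0.999
t 11.32 tcp [0.5856 0.1026 0.2204] yhead -0.1307 tilt [-0.0004 -0.0003] q6 0.226 F [-0.38 -0.91  0.59] M [-0.092  0.036 -0.001] gap 0.999
pics/w4.npz [ 14  15  21  22 188] [273.35106383 110.88829787]
pics/w5.npz [ 13  43  23  27 504] [273.53968254 171.30952381]
```

View pics/w4c.png

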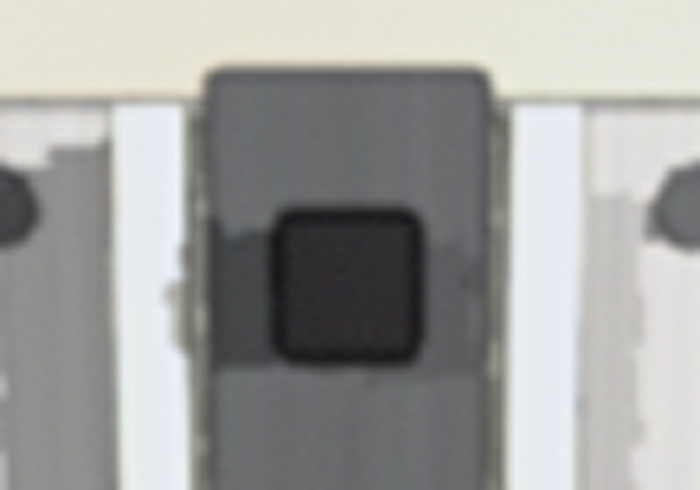

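View pics/w5.png

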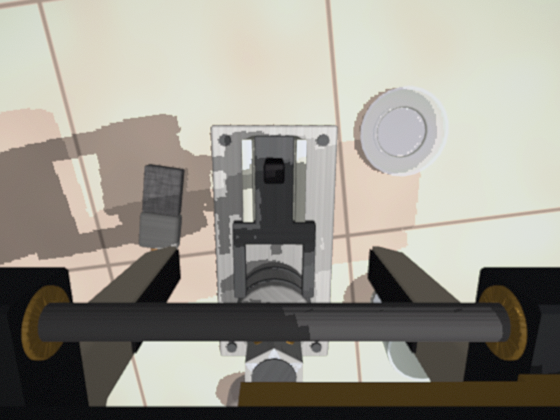

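View pics/w5c.png

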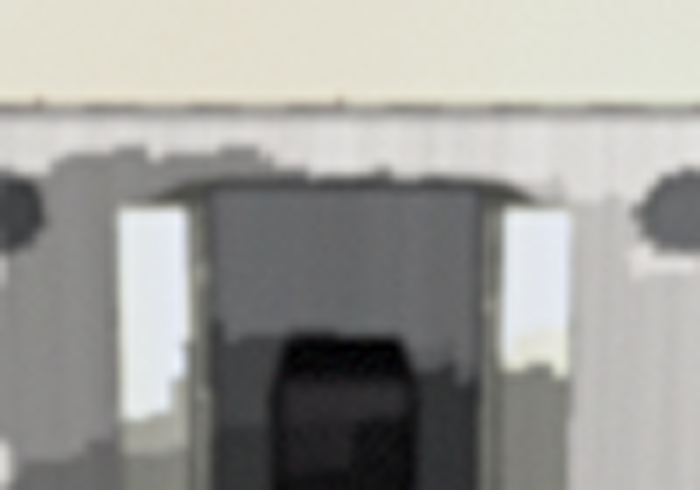

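View pics/top5.png

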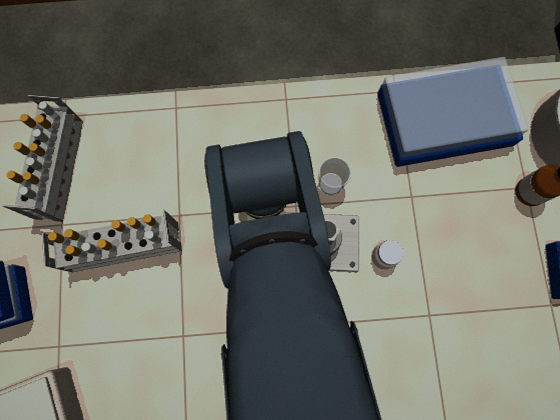

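```bash
python3 - <<'E'
from h import *
crop("pics/w5.npz","pics/w5e.png",225,135,325,205,7)
E
```

```text
(no output)
```

View pics/w5e.png

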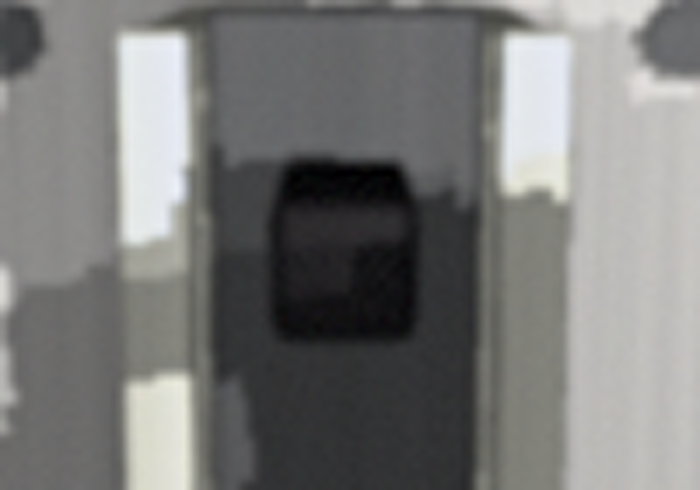

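The post's top face is centred at (274.3,110.3) in the first wrist view and (273.6,173.4) in the second.

```bash
python3 - <<'E'
from h import *
p4=load("pics/w4.npz")[2]; p5=load("pics/w5.npz")[2]
print("tri",tri(p4,(274.3,110.3),p5,(273.6,173.4)))
a=onz(p4,274.3,110.3,.152); b=onz(p5,273.6,173.4,.152); print(a,b)
s,R,t=info(); P=(a+b)/2
print("tcp->post",R.T@(np.array([P[0],P[1],.121])-t))
# head squareness & position post-turn: side view depth
im,d,p=load("pics/side5.npz"); 
crop("pics/side5.npz","pics/side5c.png",200,170,350,300,4.4)
E
```

```text
tri (array([0.58974429, 0.13839712, 0.15182504]), np.float64(0.0002140707964783895))
[0.58984936 0.13837671 0.152     ] [0.5896416  0.13843624 0.152     ]
t 11.47 tcp [0.5856 0.1022 0.2206] yhead -0.1316 tilt [-0.0001 -0.0002] q6 0.226 F [-0.41 -0.98  0.48] M [-0.118  0.068  0.026] gap 1.005
tcp->post [ 0.03642473 -0.00063262  0.09961133]
```

View pics/side5c.png

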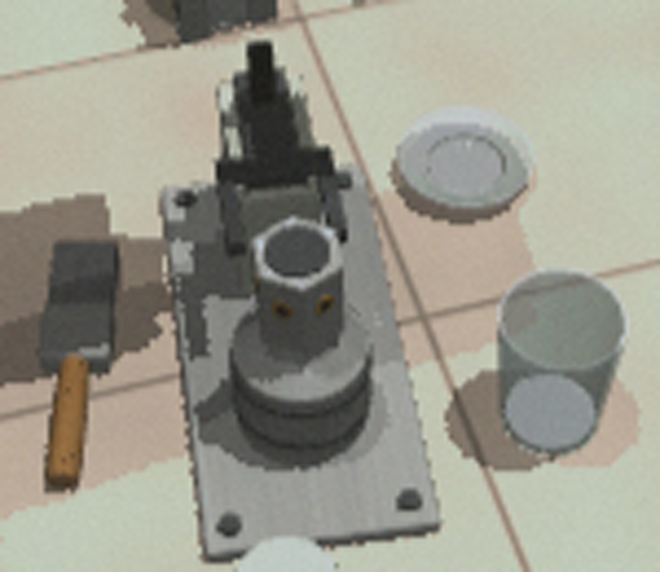

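```bash
python3 - <<'E'
from h import *
for f in ("pics/side0.npz","pics/side5.npz"):
    im,d,p=load(f); x0,y0,x1,y1=250,205,290,250
    vv,uu=np.mgrid[y0:y1,x0:x1]; dd=d[y0:y1,x0:x1]
    P=(np.linalg.inv(p['mtx'])@np.stack([uu.ravel(),vv.ravel(),np.ones(uu.size)]))*dd.ravel()-p['t'][:,None]
    W=p['R'].T@P; m=(W[2]>.1455)&(W[2]<.165); xy=W[:2,m].T.astype(np.float32)*1000
    z=W[2,m]; print(f,m.sum(),"ztop",np.median(z[z>.150]), cv2.minEnclosingCircle(xy))
    h=cv2.convexHull(xy)[:,0]; a=np.radians(np.arange(180)); w=[np.ptp(h@[np.cos(t),np.sin(t)]) for t in a]
    ws=np.array([sum(w[(i+60*k)%180] for k in range(3))/3 for i in range(60)]); print("min width deg mod60",np.argmin(ws),ws.min(),ws.max(), "harmonic", np.degrees(np.angle(-np.sum(ws*np.exp(1j*np.radians(6*np.arange(60))))))/6%60)
E
```

```text
pics/side0.npz 302 ztop 0.15521011972223564 ((569.6370849609375, -16.90208625793457), 25.615144729614258)
min width deg mod60 47 45.574097748698456 49.691210158343004 harmonic 47.84121061840624
pics/side5.npz 289 ztop 0.15379516214973282 ((568.8033447265625, -16.343997955322266), 25.34290313720703)
min width deg mod60 53 45.85811140764854 48.9341252227434 harmonic 54.7193538603276
```

The side depth puts the flats at about 53–54° (mod 60), against 52.6° for square, so squareness holds. Now grasp the post.

```bash

python3 -m creep '[{"slide":[0.015,0,0],"yaw":0},{"slide":[0.03,-0.0005,0.01],"yaw":0},{"slide":[0.036,-0.0005,0.025],"yaw":0},{"slide":[0.0365,-0.0005,0.04],"yaw":0},{"slide":[0.0365,-0.0005,0.055],"yaw":0},{"slide":[0.0365,-0.0005,0.07],"yaw":0},{"slide":[0.0365,-0.0005,0.083],"yaw":0},{"slide":[0.0365,-0.0005,0.092],"yaw":0},{"slide":[0.0365,-0.0005,0.097],"yaw":0},{"slide":[0.0365,-0.0005,0.097],"yaw":0},{"slide":[0.0365,-0.0005,0.097],"yaw":0}]' 1
python3 s.py
python3 -m creep '[{"slide":[0,0,0],"yaw":0},{"slide":[0,0,0],"yaw":0},{"slide":[0,0,0],"yaw":0},{"slide":[0,0,0],"yaw":0},{"slide":[0,0,0],"yaw":0},{"slide":[0,0,0],"yaw":0},{"slide":[0,0,0],"yaw":0},{"slide":[0,0,0],"yaw":0},{"slide":[0,0,0],"yaw":0},{"slide":[0,0,0],"yaw":0},{"slide":[0,0,0],"yaw":0},{"slide":[0,0,0],"yaw":0}]' 0 15
python3 s.py
python3 -m creep '[{"slide":[0,0,0],"yaw":0},{"slide":[0,0,0],"yaw":0},{"slide":[0,0,0],"yaw":0}]' 
python3 s.py
```

```text
time_s: 12.38
tcp_pos: [0.5901, 0.1396, 0.1238]
eef_rot: [0.0, 0.752, 0.659, 0.0]
force: [-0.2, 0.0, 0.2]
finger_gap: 1.0
12.38 -0.1308 -0.010  [0.   0.01] [-0.2  0.   0.2]  xy [0.5901 0.1396] z 0.1238 gap 1.000
time_s: 13.38
tcp_pos: [0.5899, 0.1393, 0.1236]
eef_rot: [0.0, 0.752, 0.659, -0.0]
force: [0.2, 0.2, 0.2]
finger_gap: 0.19
13.38 -0.1310 0.004  [-0.04  0.09] [0.2 0.2 0.2]  xy [0.5899 0.1393] z 0.1236 gap 0.190
time_s: 13.63
tcp_pos: [0.5903, 0.1392, 0.1237]
eef_rot: [0.0, 0.752, 0.659, 0.0]
force: [3.7, 0.1, -2.9]
finger_gap: 0.148
13.63 -0.1311 0.030  [-0.19 -0.54] [ 3.7  0.1 -2.9]  xy [0.5903 0.1392] z 0.1237 gap 0.148
```

```bash

python3 -m creep '[{"slide":[-0.002,0,0],"yaw":0},{"slide":[-0.004,0,0],"yaw":0},{"slide":[-0.006,0,0],"yaw":0},{"slide":[-0.008,0,0],"yaw":0},{"slide":[-0.01,0,0],"yaw":0}]' >/dev/null
python3 s.py
python3 -m creep '[{"slide":[-0.002,0,0],"yaw":0},{"slide":[-0.004,0,0],"yaw":0},{"slide":[-0.006,0,0],"yaw":0}]' >/dev/null
python3 s.py
python3 -m creep '[{"slide":[-0.002,0,0],"yaw":0},{"slide":[-0.004,0,0],"yaw":0}]'  >/dev/null
python3 s.py
```

```text
14.05 -0.1310 0.031  [ 0.19 -0.72] [ 5.6  1.5 -3.2]  xy [0.589  0.1294] z 0.1237 gap 0.150
14.30 -0.1310 -0.015  [ 0.2  -0.69] [ 5.2  1.7 -3. ]  xy [0.5882 0.1234] z 0.1237 gap 0.148
14.47 -0.1311 -0.015  [ 0.21 -0.73] [ 6.3  1.3 -3. ]  xy [0.5877 0.1194] z 0.1237 gap 0.153
```

```bash

python3 -m creep '[{"slide":[-0.002,0.0003,0],"yaw":0},{"slide":[-0.004,0.0005,0],"yaw":0},{"slide":[-0.006,0.0005,0],"yaw":0},{"slide":[-0.008,0.0005,0],"yaw":0}]' >/dev/null
python3 s.py
python3 -m creep '[{"slide":[-0.002,0,0],"yaw":0},{"slide":[-0.004,0,0],"yaw":0},{"slide":[-0.006,0,0],"yaw":0},{"slide":[-0.008,0,0],"yaw":0}]' >/dev/null
python3 s.py
python3 -m creep '[{"slide":[-0.002,0,0],"yaw":0},{"slide":[-0.004,0,0],"yaw":0},{"slide":[-0.006,0,0],"yaw":0},{"slide":[-0.008,0,0],"yaw":0}]' >/dev/null
python3 s.py
python3 -m creep '[{"slide":[-0.002,0,0],"yaw":0},{"slide":[-0.004,0,0],"yaw":0},{"slide":[-0.006,0,0],"yaw":0},{"slide":[-0.008,0,0],"yaw":0}]' >/dev/null
python3 s.py
```

```text
14.80 -0.1310 0.007  [ 0.25 -0.32] [ 2.1  3.1 -0.9]  xy [0.5867 0.1114] z 0.1237 gap 0.151
15.13 -0.1310 -0.043  [ 0.24 -0.24] [ 0.5  1.7 -1. ]  xy [0.5856 0.1034] z 0.1237 gap 0.153
15.47 -0.1311 -0.043  [ 0.24 -0.15] [ 1.4  2.7 -0.7]  xy [0.5846 0.0954] z 0.1237 gap 0.149
15.80 -0.1310 0.018  [ 0.32 -0.  ] [1.  1.9 0.5]  xy [0.5835 0.0875] z 0.1236 gap 0.149
```

Smooth, about 2 N along the slide; 52 mm travelled. Now the last 8 mm in small steps.

```bash

python3 -m creep '[{"slide":[-0.002,0,0],"yaw":0},{"slide":[-0.004,0,0],"yaw":0}]' >/dev/null
python3 s.py
python3 -m creep '[{"slide":[-0.001,0,0],"yaw":0},{"slide":[-0.002,0,0],"yaw":0}]' >/dev/null
python3 s.py
python3 -m creep '[{"slide":[-0.001,0,0],"yaw":0}]' >/dev/null
python3 s.py
python3 -m creep '[{"slide":[-0.0005,0,0],"yaw":0}]' >/dev/null
python3 s.py
python3 -m creep '[{"slide":[-0.0005,0,0],"yaw":0}]' >/dev/null
python3 s.py
```

```text
15.97 -0.1310 -0.045  [0.32 0.02] [ 0.1  1.8 -0.3]  xy [0.583  0.0835] z 0.1236 gap 0.151
16.13 -0.1311 0.054  [0.29 0.15] [0.4 1.1 0.6]  xy [0.5828 0.0815] z 0.1237 gap 0.148
16.22 -0.1310 0.053  [0.33 0.08] [ 0.   2.1 -0.1]  xy [0.5826 0.0806] z 0.1236 gap 0.149
16.30 -0.1310 -0.036  [0.3  0.11] [ 1.1  2.  -0.1]  xy [0.5826 0.0801] z 0.1237 gap 0.151
16.38 -0.1309 -0.060  [0.32 0.13] [0.4 2.3 0.8]  xy [0.5825 0.0797] z 0.1237 gap 0.146
```

```bash

python3 -m creep '[{"slide":[-0.0004,0,0],"yaw":0}]' >/dev/null
python3 s.py
python3 -m creep '[{"slide":[-0.0004,0,0],"yaw":0}]' >/dev/null
python3 s.py
python3 -m creep '[{"slide":[0,0,0],"yaw":0}]' >/dev/null
python3 s.py
```

```text
16.47 -0.1311 -0.060  [0.97 0.1 ] [-0.6  6.5  0.5]  xy [0.5825 0.0796] z 0.1237 gap 0.150
16.55 -0.1311 -0.036  [1.35 0.03] [ 0.3  8.6 -0.1]  xy [0.5825 0.0796] z 0.1237 gap 0.146
16.63 -0.1311 -0.016  [1.01 0.08] [-0.2  7.4  0.2]  xy [0.5826 0.0796] z 0.1237 gap 0.153
```

The fork is at its stop: force rises to 8 N with no further motion at 60 mm travel. Let go and rise, keeping clear, then check.

```bash

python3 -m creep '[{"slide":[0,0,0],"yaw":0},{"slide":[0,0,0],"yaw":0},{"slide":[0,0,0],"yaw":0},{"slide":[0,0,0],"yaw":0},{"slide":[0,0,0],"yaw":0},{"slide":[0,0,0],"yaw":0},{"slide":[0,0,0],"yaw":0},{"slide":[0,0,0],"yaw":0}]' 0.8
python3 s.py
python3 -m creep '[{"slide":[0,0,-0.01],"yaw":0},{"slide":[0,0,-0.025],"yaw":0},{"slide":[0,0,-0.04],"yaw":0},{"slide":[0,0,-0.06],"yaw":0},{"slide":[0,0,-0.08],"yaw":0},{"slide":[-0.02,0,-0.1],"yaw":0},{"slide":[-0.04,0,-0.12],"yaw":0},{"slide":[-0.06,0,-0.13],"yaw":0},{"slide":[-0.08,0,-0.13],"yaw":0},{"slide":[-0.10,0,-0.13],"yaw":0},{"slide":[-0.11,0,-0.13],"yaw":0},{"slide":[-0.11,0,-0.13],"yaw":0}]'
python3 - <<'E'
from h import *
from workcell import vision
s,R,t=info()
for n,f in (("wrist","w6"),("top","top6"),("side","side6")):
    p=vision.camera_params(n); im,d=vision.camera(n)
    cv2.imwrite(f"pics/{f}.png",im[:,:,::-1]); np.savez(f"pics/{f}.npz",im=im,d=d,**p)
E
```

```text
time_s: 17.3
tcp_pos: [0.5825, 0.0789, 0.1237]
eef_rot: [0.0, 0.752, 0.659, 0.0]
force: [0.7, 0.2, 0.3]
finger_gap: 0.674
17.30 -0.1310 -0.010  [-0.06  0.1 ] [0.7 0.2 0.3]  xy [0.5825 0.0789] z 0.1237 gap 0.674
time_s: 18.3
tcp_pos: [0.568, -0.0316, 0.2542]
eef_rot: [0.0, 0.753, 0.659, 0.0]
force: [0.6, -0.1, -0.6]
finger_gap: 0.798
t 18.30 tcp [ 0.568  -0.0316  0.2542] yhead -0.1329 tilt [ 0.0004 -0.0003] q6 -0.004 F [ 0.58 -0.09 -0.56] M [-0.025  0.067 -0.009] gap 0.798
```

View pics/w6.png

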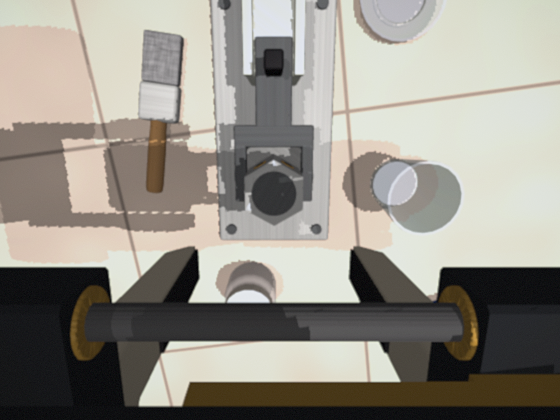

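View pics/side6.png

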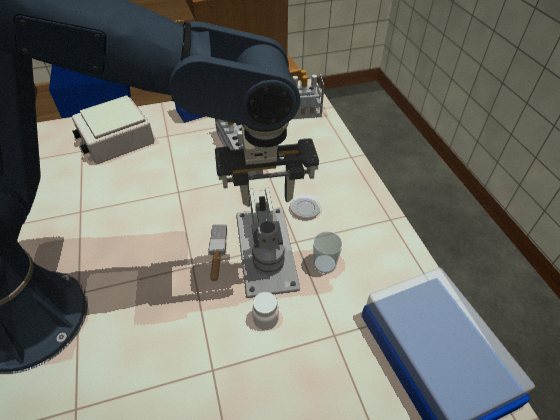

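View pics/top6.png

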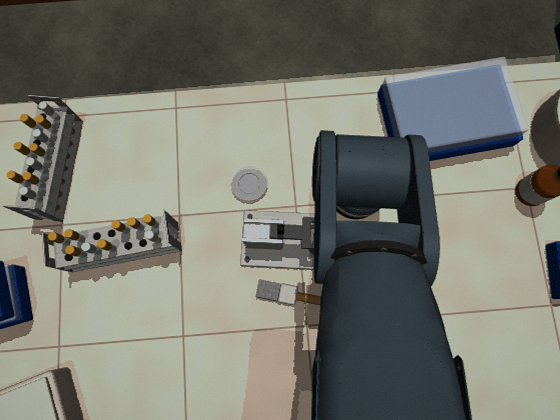

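The wrist view shows the fork's jaws around the head (273,190) with the post at (274,62). The beaker (327,252) and jar (265,308) in the side view and the rack (112,243) in the top view are where they were.

```bash
python3 - <<'E'
from h import *
im,d,p=load("pics/w6.npz"); crop("pics/w6.npz","pics/w6c.png",225,30,325,230,3)
a=onz(p,274,57,.152)[:2]; print("post",a,"dist",(a-HEAD)@[.13,.9915])
from workcell import sensors, workorder
print(sensors.sense()['force'].round(2)); print(workorder.finish_job())
E
```

```text
post [0.58265301 0.0798164 ] dist 0.0959788009143349
[-0.09 -0.16  0.94]
the job is handed in; nothing more can be done
None
```

The head is screwed on and sealed, the fork is fully home around it, and the job was handed in at about 18.5 s of the 72 s allowed.

- **Head:** I gripped it across two flats and turned it clockwise in 0.04–0.05 rad steps. The torque rose from about 0.34 to 0.48 N m roughly 1.3 rad from the start, which is first bearing. I carried on to the first square position past that, about 0.67 rad (39°) beyond it. That is above the 10° minimum and well below the 1.45 rad limit. The torque there was about 0.55 N m, as expected.
- **Fork:** After letting go of the head, I gripped the post and slid it about 60 mm with roughly 2 N of resistance. It then met its stop, where the force rose to about 8 N with no further movement. I released it and lifted clear.

**Last checks**
- The post measures 96 mm from the axis, against a nominal 95 mm.
- The wrist view shows the jaws around the head, and the robot is touching nothing.
- The beaker, jar and rack look unmoved by eye in the final pictures; I did not measure their positions again.
- Before the fork went on, the side camera's depth gave the flats at about 54.7°, or about 53° after correcting for its bias at the start. Square is 52.6°, so this is well within tolerance.
- The same camera gave the head's sink as about 1.4 mm, less than the 1.9 mm expected. I put that down to depth noise.

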